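Set the pack thickness gauge with its knurled wheel

TASK

Set the pack thickness gauge for the next batch: roll its knurled wheel under a fingertip, stroke by stroke, until the gap has closed so far that the pointer on the sliding jaw stands opposite the point of the gauge-mark tab on the scale, then take the finger away. Move the jaw by the wheel only, never push it, and leave the things standing round the gauge where they are; nothing needs to be gripped or lifted.

Things in the scene. Friction and masses are not known exactly. Their poses are not given: they have to be found in the camera images.
- gauge: Pack thickness gauge fixed to the table: grey base plate 100 (x) x 230 (y) x 12 mm, origin at the centre of its underside, z up, +y along the slide towards the fixed fence (aluminium, inner face at y = +100 mm, top 58 mm high). Wheel at x = 0, y = -75 mm between two cheeks 58 mm high. Scale rail, top 34 mm high, along the -x side at x = -48 to -34 mm.
- gauge_wheel: Dark steel knurled wheel, 60 mm diameter over the knurl, 24 mm wide. Origin at its centre, 52 mm above the table; its x axis lies level along the axle (gauge x), the rest turns with it. Rolling its top towards the fence (gauge +y) closes the gap, 8 mm of jaw travel per radian (2.7 mm per 10 mm rolled); the other way opens it. About 1 N at the rim turns it; it stays where left.
- wheel_top (a point): Highest point of the knurled wheel, 82 mm above the table, above everything else on the gauge; gauge axes. The wheel, with screw and jaw, is sprung and sinks up to 7 mm straight down (about 2 N at first, 0.7 N more per mm) and rises again, so a fingertip pressed about 5 mm down here and drawn along the gauge's y rolls the wheel by friction; this point sinks with it.
- gauge_jaw: Sliding jaw (aluminium plate 58 x 10 mm, top 56 mm high) on two guide rods between wheel and fence, moved by the wheel, sinking with it when it is pressed, and not to be touched. Gauge axes; origin on the plane of the base's underside, 10 mm behind the jaw's working face. The gap to the fence is 90 mm less the jaw's travel of 0 to 60 mm.
- jaw_pointer (a point): Tip of the small steel pointer on the sliding jaw, over the scale rail, 44 mm above the table, 5 mm behind the jaw's working face. It moves with the jaw along the gauge's y. At the start it is 12 to 40 mm short of the mark (on the wheel's side of it).
- mark_point (a point): Tip of the steel point of the gauge-mark tab, a 15 x 10 mm clip fixed on the scale rail, 44 mm above the table; it points at the jaw (gauge +x). Same axes as the gauge. When the setting is right the two tips face each other, about 1 mm apart across the rail: equal y in the gauge's frame.
- weight: Black cast iron knob weight, 52 mm diameter, 50 mm high, origin at the centre of its underside; bystander.
- ribbon_roll: Roll of ribbon, 55 mm diameter, 32 mm high, origin at the centre of its underside; bystander.

How it is judged:
On the way, in this order (a step that is already met when the one before it is completed fails the run):
1. a finger is on the knurled wheel while the gap is still too wide (contact force between the fingers and gauge_wheel above 0.5 N and y of jaw_pointer in the frame of mark_point below -0.005 m), for 0.1 s.
2. the jaw pointer has been brought to the mark (y of jaw_pointer in the frame of mark_point between -0.003 and 0.003 m), for 0.2 s.
At the end, for the whole second after the job is handed in: The tip of the jaw's pointer is within 3 mm of the tip of the gauge-mark tab, measured along the slide, and the jaw is at rest (all of step 2 and linear speed of gauge_jaw below 0.003 m/s); the robot touches nothing.
It fails at once if the sliding jaw is pushed directly (over 1.5 N) (contact force between any of the fingers, the arm and gauge_jaw above 1.5 N).
It fails at once if the iron weight is moved more than 20 mm or lifted (distance of weight from where it was at the start of the episode above 0.02 m).
It fails at once if the ribbon roll is moved more than 20 mm or lifted (distance of ribbon_roll from where it was at the start of the episode above 0.02 m).
It also fails if it takes over 48 s, if anything falls off the work surface, if the arm or the gripper's body presses on something with over 40 N, if the wrist force passes 120 N, or if a joint passes its speed limit or range.

ROBOT

A 6-joint arm with a two-finger parallel gripper is mounted at the origin on the work surface; the furniture and walls round the work are solid. World frame = base frame: x ahead of the robot, y to its left, z up, the work surface at z = 0. Lengths are in m, angles in rad, forces in N, time in s.
With the tool pointing down it reaches from about 0.325 to 0.775 m from the base axis. Payload 9.3 kg.
Tool frame: the origin (TCP) lies midway between the tips of the shut fingers; the grasp point (between the pads) lies 19 mm behind it; x points along the fingers, z is the direction in which the jaws open and shut, and the axes are right-handed (so a half turn about x gives the same grasp; the last joint's range is limited). The gripper opens to 85 mm and grips with 20 to 120 N. Pads are 22 mm wide; open, the fingers measure 114 mm over their backs; the gripper's body (76 mm by 85 mm) begins 54 mm behind the grasp point. The pads swing forward as they close: fully open they stand 13 mm farther back than shut.
Start: joints at [1.109, 0.259, 0.021, 1.334, 0, 1.418], TCP at [0.167, 0.524, 0.231] pointing down, gripper open.
Joint ranges: [-3.04, 3.04], [-0.91, 1.82], [-1.04, 1.36], [-1.92, 1.95], [-1.52, 1.45], [-3.14, 3.14]. Speed limits (rad/s): [2.22, 2.22, 2.79, 3.14, 3.14, 3.14].

INTERFACE

Orientations are given as a 3x3 rotation matrix whose columns are the frame's x, y, z axes.
In Python, from rig import r gives the robot as it stands. The module is installed in compiled form; this text tells all that it offers.
- The arm moves only by the tool apply_moves, never from a script. Its argument "rows" is a list of rows, each a list of 3 entries, a list of its own where there are three numbers: the shift along the tool's x, y, z in mm, then the turn, a rotation vector about the tool's x, y, z in rad, then the closure, from -1 (fully open) to 1 (shut). In form: [[[tx, ty, tz], [wx, wy, wz], claw], ...]. A call has 1 to 8 rows; each row shifts and turns the commanded pose from where the row before left it, along the tool's axes as they then stand; what a row does not reach is not made up. A row lasts 1/10 s, in which the tool goes at most 50 mm and 8.59 degrees, less where a joint would pass 70% of its speed; a pose out of reach is approached as far as the arm can. A call is refused whole if a number of a shift passes 50 or a number of a turn 0.15, either way. A call with a gripper value outside its range is refused whole. The fingers move at their own pace and stop on an object; "grip_force" is the grip in N (left out, the last holds). Time passes only in rows, so rows that do not move let the fingers close. It gives the time, the measured TCP pose, the force and the opening at its end, in the units of the state.
- r.state(): the state, without advancing time (a new reading comes with each control period).
- r.capture(name): name is "scene" or "top" or "wrist"; returns a dict with "color" (480x640x3 uint8, blue, green, red), "depth" (480x640 float32, m along the optical axis (not along the pixel's ray), 0 where there is no reading), "intrinsics" (3x3 intrinsics, pixels), "position" and "attitude" of the camera in the world. Camera axes: x right, y down, z forward; pixel columns grow to the right and rows downward; lengths in m; the calibration is good to about 2 mm. The wrist camera is an equidistant fisheye: a pixel r from the principal point sees the ray r / f radians off the axis. A picture is of the moment at which its call begins.
- r.close_job(): hands the job in, once; it reports no verdict.
The state is a dict: "time": time; "joint_positions": joint angles; "joint_vel": joint speeds; "effort": joint torques, N m; "position": TCP position; "eef_rot": TCP orientation; "wrist_force": force on the tool from outside, world axes, zero at the start; "ft_torque": the same for the moment, N m; "gripper_width": finger opening in m.
Only numpy, scipy, OpenCV 4.12 (cv2) and the standard library are available. Lean on these libraries where they do the work, as an engineer would, in place of code of your own. Each camera call takes 0.05 s, during which the arm holds its last target.

## Working session

There is one attempt and no reset: what is moved stays moved. The work goes in short steps, Python scripts to look and compute and a tool call to move; the robot and the scene stay as the last step left them, time stands still between calls to the robot, and variables do not carry over. Pictures are saved under pics/ and viewed, and the job is handed in when it is done.

Besides the shell and the picture viewer there is one more tool, called after ">>>" as a command line: name --argument value ..., lists and objects as JSON in quotes. apply_moves: Moves the arm, as the interface text tells. Its arguments: {"type":"object","properties":{"rows":{"type":"array","items":{"type":"array"}},"grip_force":{"type":"number"}},"required":["rows"]}

```bash
mkdir -p pics; cat > h.py <<'E'
import numpy as np, cv2
from rig import r
def cap(n,f):
    c=r.capture(n); cv2.imwrite('pics/'+f+'.png',c['color']); np.savez('pics/'+f+'.npz',**{k:np.array(v) for k,v in c.items()}); return c
def load(f): return dict(np.load('pics/'+f+'.npz'))
def px(c,u,v,z=None,d=None):
    K=c['intrinsics'];R=np.array(c['attitude']);p=np.array(c['position'])
    ray=R@np.array([(u-K[0,2])/K[0,0],(v-K[1,2])/K[1,1],1])
    if z is not None: return p+ray*(z-p[2])/ray[2]
    d=c['depth'][int(v),int(u)] if d is None else d
    return p+ray*d
E
python3 - <<'E'
from h import *
s=r.state();print(s)
for n in('scene','top'):
    c=cap(n,n+'0');print(n,c['position'],c['attitude'],c['intrinsics'])
E
```

```text
{'time': 0.0, 'joint_positions': array([1.10937376e+00, 2.59194618e-01, 2.07733786e-02, 1.33368024e+00,
       5.38089187e-06, 1.41821457e+00]), 'joint_vel': array([ 0.00092489,  0.00054542, -0.00039927,  0.00027138,  0.00174729,
       -0.0006866 ]), 'effort': array([-2.10138875e-03, -5.55640733e+01,  3.44530857e+01,  1.36734641e-02,
       -2.43610575e-04, -2.59693451e-05]), 'position': array([0.16704817, 0.52373799, 0.23066941]), 'eef_rot': array([[-5.85903157e-04, -9.52686488e-01,  3.03954128e-01],
       [-1.16626789e-03,  3.03954624e-01,  9.52685796e-01],
       [-9.99999148e-01,  2.03689676e-04, -1.28917564e-03]]), 'wrist_force': array([ 0.59065134,  0.26628216, -0.33735559]), 'ft_torque': array([ 0.07886691, -0.01244214,  0.00907662]), 'gripper_width': 0.08552953338575946}
scene [ 0.10074951 -0.45589833  0.60355218] [[ 0.87649046 -0.2903242   0.38402647]
 [-0.48137599 -0.53921794  0.69102907]
 [ 0.0064515  -0.79054151 -0.61237448]] [[468.40283791   0.         320.42090256]
 [  0.         468.40283791 238.53747212]
 [  0.           0.           1.        ]]
top [0.29663978 0.12677349 1.01567546] [[-0.00144294 -0.99038418  0.13833687]
 [-0.99999478  0.00102933 -0.00306138]
 [ 0.00288955 -0.13834057 -0.9903805 ]] [[474.12400432   0.         311.22665244]
 [  0.         474.12400432 246.52740188]
 [  0.           0.           1.        ]]
```

View pics/scene0.png

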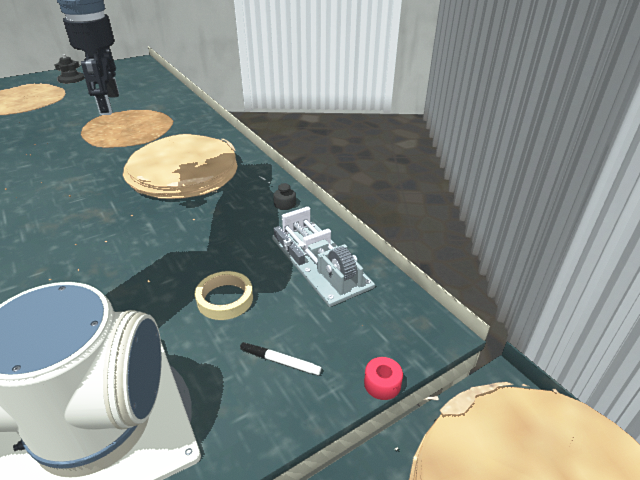

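View pics/top0.png

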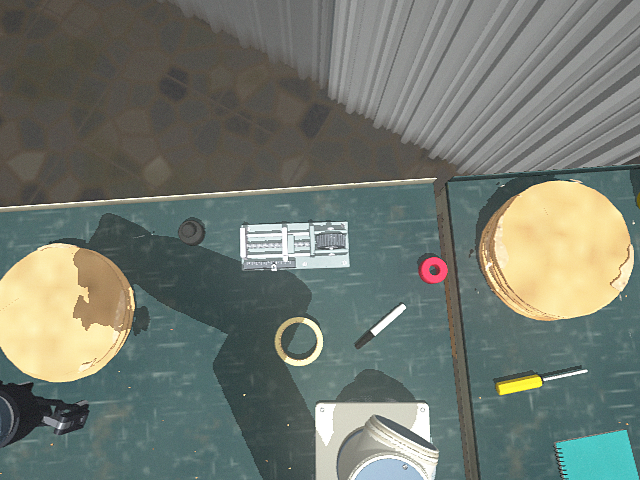

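```bash
python3 - <<'E'
from h import *
c=load('top0');im=c['color'][210:280,230:360];cv2.imwrite('pics/t1.png',cv2.resize(im,None,fx=6,fy=6,interpolation=cv2.INTER_CUBIC))
c=load('scene0');im=c['color'][195:310,265:380];cv2.imwrite('pics/s1.png',cv2.resize(im,None,fx=5,fy=5,interpolation=cv2.INTER_CUBIC))
E
```

```text
(no output)
```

View pics/t1.png

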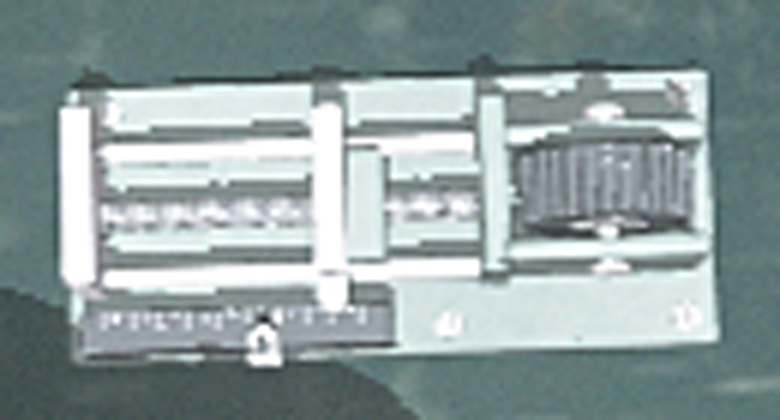

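View pics/s1.png

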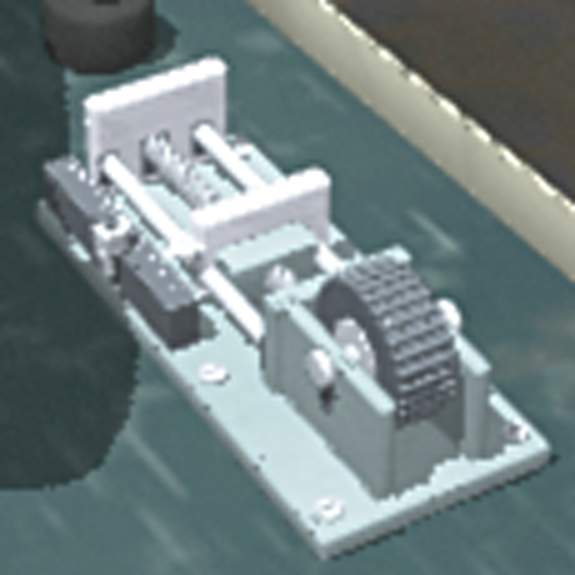

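```bash
python3 - <<'E'
from h import *
c=load('top0')
def P(u,v,z): 
    p=px(c,230+(u+.5)/6-.5,210+(v+.5)/6-.5,z);print((u,v),p.round(4));return p
B=[P(78,360,.012),P(717,342,.012),P(707,72,.012),P(72,90,.012)]
print([np.linalg.norm(B[i]-B[(i+1)%4]).round(4) for i in range(4)])
ctr=np.mean(B,0);y=(B[0]-B[1])+(B[3]-B[2]);y[2]=0;y/=np.linalg.norm(y);x=np.cross(y,[0,0,1])
print('ctr',ctr,'y',y,'yaw',np.degrees(np.arctan2(x[1],x[0])))
for n,l in dict(wheeltop=(0,-75),fence=(0,100)).items(): print(n,ctr+x*l[0]/1e3+y*l[1]/1e3)
for n,q in dict(ptr=(332,306,.044),mark=(264,320,.044),wheel=(605,182,.07),jaw=(328,100,.056)).items():
    d=P(*q)-ctr; print(n,'gauge',d@x*1e3,d@y*1e3)
P((191-230)*6,(230-210)*6,.03);P((433-230)*6,(269-210)*6,.032)
E
```

```text
(78, 360) [0.3876 0.2694 0.012 ]
(717, 342) [0.3937 0.0433 0.012 ]
(707, 72) [0.491  0.0456 0.012 ]
(72, 90) [0.4846 0.2734 0.012 ]
[np.float64(0.2262), np.float64(0.0973), np.float64(0.2278), np.float64(0.0971)]
ctr [0.43923158 0.1579253  0.012     ] y [-0.02750577  0.99962164  0.        ] yaw 1.5761631065443171
wheeltop [0.44129451 0.08295368 0.012     ]
fence [0.436481   0.25788747 0.012     ]
(332, 306) [0.4032 0.178  0.044 ]
ptr gauge -35.487595531632344 21.081577715411644
(264, 320) [0.3984 0.2013 0.044 ]
mark gauge -39.649377758906475 44.50532119529458
(605, 182) [0.4422 0.0851 0.07  ]
wheel gauge 0.9270003743612495 -72.87532579215322
(328, 100) [0.4728 0.1792 0.056 ]
jaw gauge 34.175291637038214 20.34483452245963
(-234, 120) [0.4707 0.378  0.03  ]
(1218, 354) [ 0.3874 -0.129   0.032 ]
```

```bash
python3 - <<'E'
from h import *
c=load('top0')
print(px(c,60,310),px(c,191,225),px(c,605/6+230,182/6+210),px(c,200,300))
G=np.array([.4392,.1579]);y=np.array([-.0275,.9996]);x=np.array([.9996,.0275])
s=r.state();p=s['position']
for n,g in dict(wheel=(0,-75)).items():
    t=G+x*g[0]/1e3+y*g[1]/1e3; d=t-p[:2]; print(n,t,'tool y,z mm',-d@x*1e3,d@y*1e3)
E
```

```text
[0.3029253  0.63513511 0.04088543] [0.47668661 0.37229861 0.05027477] [0.43970568 0.08473989 0.08049542] [0.32377654 0.35978432 0.00309022]
wheel [0.4412625 0.08293  ] tool y,z mm -261.99700056576137 -448.18213186111325
```

>>> apply_moves --rows '[[[0,0,0],[-0.11,0,0],1],[[0,0,0],[-0.11,0,0],1],[[0,0,0],[-0.117,0,0],1],[[0,0,0],[0,0,0],1]]' --grip_force 40

```text
time: 0.5
position: [0.1671, 0.5239, 0.231]
eef_rot: [[-0.0, -1.0, -0.03], [-0.001, -0.03, 1.0], [-1.0, 0.0, -0.001]]
wrist_force: [-0.1, -0.5, 0.4]
gripper_width: 0.0283
```

>>> apply_moves --rows '[[[0,-22,-37],[0,0,0],1],[[0,-22,-37],[0,0,0],1],[[0,-22,-37],[0,0,0],1],[[0,-22,-37],[0,0,0],1],[[0,-22,-37],[0,0,0],1],[[0,-22,-37],[0,0,0],1],[[0,-22,-37],[0,0,0],1],[[0,-22,-37],[0,0,0],1]]'

```text
time: 1.3
position: [0.3519, 0.2315, 0.2313]
eef_rot: [[0.0, -1.0, -0.024], [0.0, -0.024, 1.0], [-1.0, -0.0, 0.0]]
wrist_force: [0.4, 0.4, -0.3]
gripper_width: 0.0
```

>>> apply_moves --rows '[[[0,-22,-37],[0,0,0],1],[[0,-22,-37],[0,0,0],1],[[10,-22,-37],[0,0,0],1],[[20,-20,-37],[0,0,0],1],[[20,0,0],[0,0,0],1],[[0,0,0],[0,0,0],1],[[0,0,0],[0,0,0],1]]'

```text
time: 2.0
position: [0.4412, 0.0877, 0.1815]
eef_rot: [[-0.001, -1.0, -0.026], [0.0, -0.026, 1.0], [-1.0, 0.001, 0.0]]
wrist_force: [-0.1, 0.3, -0.3]
gripper_width: 0.0
```

```bash
python3 - <<'E'
from h import *
s=r.state();print(s['position'],s['eef_rot'],s['wrist_force'])
c=cap('wrist','w0');print(c['position'],c['attitude'],c['intrinsics'])
E
```

```text
[0.44122081 0.08771607 0.181511  ] [[-9.35724638e-04 -9.99655328e-01 -2.62364132e-02]
 [ 1.27773135e-04 -2.62365440e-02  9.99655754e-01]
 [-9.99999554e-01  9.32050210e-04  1.52279276e-04]] [-0.13911303  0.25471554 -0.32452504]
[0.35876033 0.08524488 0.32410526] [[-2.64640467e-02  9.45760183e-01  3.23785932e-01]
 [ 9.99649764e-01  2.50167061e-02  8.63216447e-03]
 [ 6.38999349e-05  3.23900973e-01 -9.46090987e-01]] [[371.64829954   0.         318.86491646]
 [  0.         371.64829954 242.93994268]
 [  0.           0.           1.        ]]
```

View pics/w0.png

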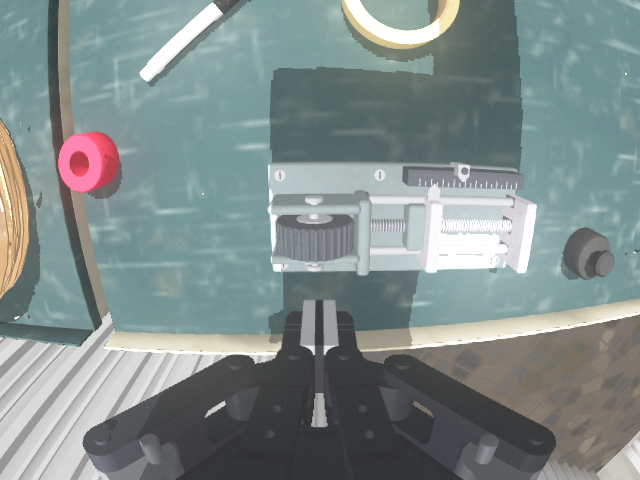

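```bash
cat >> h.py <<'E'
def fpx(c,u,v,z):
    K=c['intrinsics'];a=np.array([u-K[0,2],v-K[1,2]])/K[0,0];t=np.hypot(*a)
    ray=np.array(c['attitude'])@np.array([np.sin(t)*a[0]/t,np.sin(t)*a[1]/t,np.cos(t)]);p=np.array(c['position'])
    return p+ray*(z-p[2])/ray[2]
def crop(c,u0,v0,w,h,f,n):
    cv2.imwrite('pics/'+n+'.png',cv2.resize(c['color'][v0:v0+h,u0:u0+w],None,fx=f,fy=f,interpolation=cv2.INTER_CUBIC))
def cp(c,u,v,z,u0,v0,f): return fpx(c,u0+(u+.5)/f-.5,v0+(v+.5)/f-.5,z)
E
python3 - <<'E'
from h import *
c=load('w0'); crop(c,400,150,100,60,8,'w0c'); crop(c,260,150,110,130,4,'w0d')
E
```

```text
(no output)
```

View pics/w0c.png

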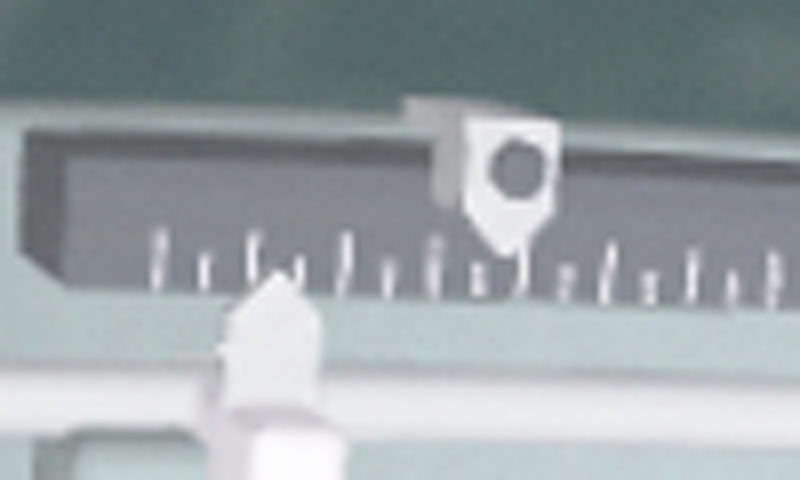

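View pics/w0d.png

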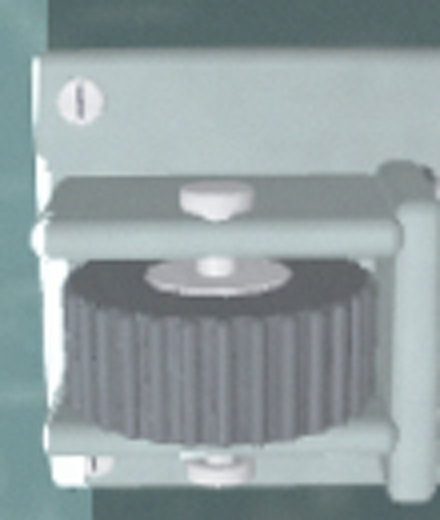

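```bash
python3 - <<'E'
from h import *
c=load('w0'); G=np.array([.4392,.1579]);y=np.array([-.0275,.9996]);x=np.array([.9996,.0275])
def g(p): d=p[:2]-G; return p.round(4),np.round([d@x*1e3,d@y*1e3],1)
print('ptr',g(cp(c,280,275,.044,400,150,8)));print('mark',g(cp(c,508,255,.044,400,150,8)))
for q in((217,318,.082),(217,440,.080),(215,265,.052)):print(g(cp(c,*q,260,150,4)))
print('far corners',g(cp(c,38,55,.012,260,150,4)),'tip now',g(r.state()['position']))
E
```

```text
ptr (array([0.4032, 0.1774, 0.044 ]), array([-35.4,  20.5]))
mark (array([0.3996, 0.2016, 0.044 ]), array([-38.4,  44.8]))
(array([0.4318, 0.0838, 0.082 ]), array([ -9.5, -73.9]))
(array([0.4548, 0.0843, 0.08  ]), array([ 13.6, -74. ]))
(array([0.4304, 0.083 , 0.052 ]), array([-10.9, -74.6]))
far corners (array([0.3957, 0.0443, 0.012 ]), array([ -46.6, -112.4])) tip now (array([0.4415, 0.088 , 0.1821]), array([  0.4, -69.9]))
```

>>> apply_moves --rows '[[[40,-1,-10],[0,0,0],1],[[40,-1,-9],[0,0,0],1],[[8,0,0],[0,0,0],1],[[6,0,0],[0,0,0],1],[[5,0,0],[0,0,0],1],[[4,0,0],[0,0,0],1],[[2,0,0],[0,0,0],1],[[0,0,0],[0,0,0],1]]'

```text
time: 2.85
position: [0.445, 0.0687, 0.0771]
eef_rot: [[0.002, -1.0, -0.028], [-0.0, -0.028, 1.0], [-1.0, -0.002, -0.0]]
wrist_force: [1.5, -0.7, 3.5]
gripper_width: -0.0002
```

>>> apply_moves --rows '[[[0,0,4],[0,0,0],1],[[0,0,5],[0,0,0],1],[[0,0,5],[0,0,0],1],[[0,0,5],[0,0,0],1],[[0,0,5],[0,0,0],1],[[0,0,4],[0,0,0],1],[[0,0,0],[0,0,0],1]]'

```text
time: 3.55
position: [0.4438, 0.0975, 0.0766]
eef_rot: [[0.001, -1.0, -0.029], [0.001, -0.029, 1.0], [-1.0, -0.001, 0.001]]
wrist_force: [3.5, 3.5, 3.7]
gripper_width: 0.0002
```

```bash
python3 - <<'E'
from h import *
c=cap('wrist','w1');print(c['position'],r.state()['position']); cv2.imwrite('pics/w1c.png',c['color'][:,200:]);
E
```

```text
[0.36099594 0.09466828 0.21900508] [0.44375995 0.09734394 0.07655679]
```

View pics/w1.png

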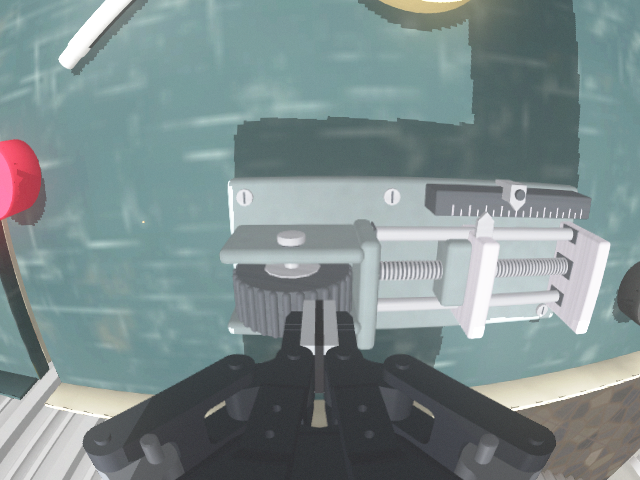

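```bash
python3 - <<'E'
from h import *
c=load('w1'); crop(c,440,170,100,70,8,'w1c')
E
```

```text
(no output)
```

View pics/w1c.png

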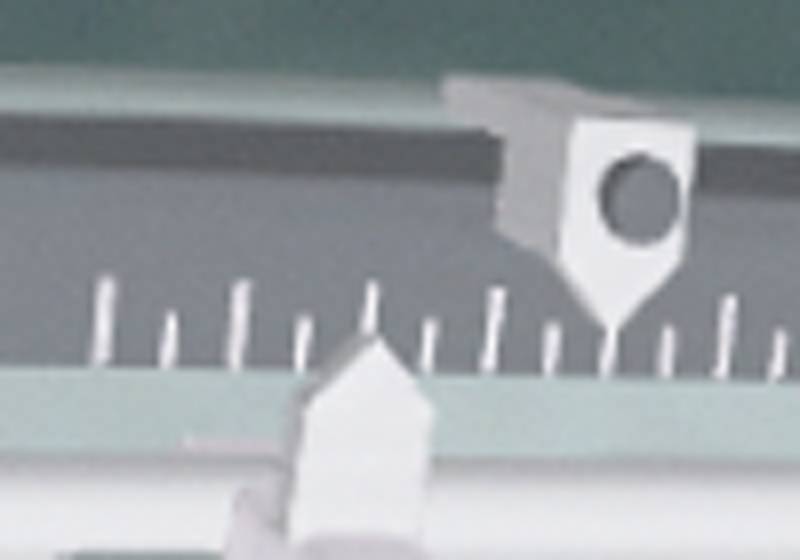

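```bash
python3 - <<'E'
from h import *
c=load('w1'); G=np.array([.4392,.1579]);y=np.array([-.0275,.9996]);x=np.array([.9996,.0275])
def g(p): d=p[:2]-G; return p.round(4),np.round([d@x*1e3,d@y*1e3],1)
print('ptr',g(cp(c,376,337,.040,440,170,8)));print('mark',g(cp(c,611,330,.044,440,170,8)))
E
```

```text
ptr (array([0.4025, 0.1853, 0.04  ]), array([-35.9,  28.4]))
mark (array([0.4001, 0.2014, 0.044 ]), array([-37.9,  44.6]))
```

>>> apply_moves --rows '[[[-12,0,0],[0,0,0],1],[[-4,0,-10],[0,0,0],1],[[0,0,-18],[0,0,0],1],[[0,0,0],[0,0,0],1],[[6,0,0],[0,0,0],1],[[5,0,0],[0,0,0],1],[[5,0,0],[0,0,0],1],[[0,0,0],[0,0,0],1]]'

```text
time: 4.4
position: [0.4437, 0.0688, 0.0756]
eef_rot: [[-0.001, -1.0, -0.029], [-0.0, -0.029, 1.0], [-1.0, 0.001, -0.0]]
wrist_force: [-0.8, -2.0, 4.9]
gripper_width: 0.0001
```

>>> apply_moves --rows '[[[0,0,4],[0,0,0],1],[[0,0,5],[0,0,0],1],[[0,0,5],[0,0,0],1],[[0,0,5],[0,0,0],1],[[0,0,5],[0,0,0],1],[[0,0,4],[0,0,0],1],[[0,0,0],[0,0,0],1]]'

```text
time: 5.1
position: [0.443, 0.0977, 0.0765]
eef_rot: [[-0.0, -1.0, -0.029], [0.001, -0.029, 1.0], [-1.0, 0.0, 0.001]]
wrist_force: [-2.7, 2.8, 3.8]
gripper_width: 0.0001
```

```bash
python3 - <<'E'
from h import *
c=cap('wrist','w2'); crop(c,440,170,100,70,8,'w2c')
E
```

```text
(no output)
```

View pics/w2c.png

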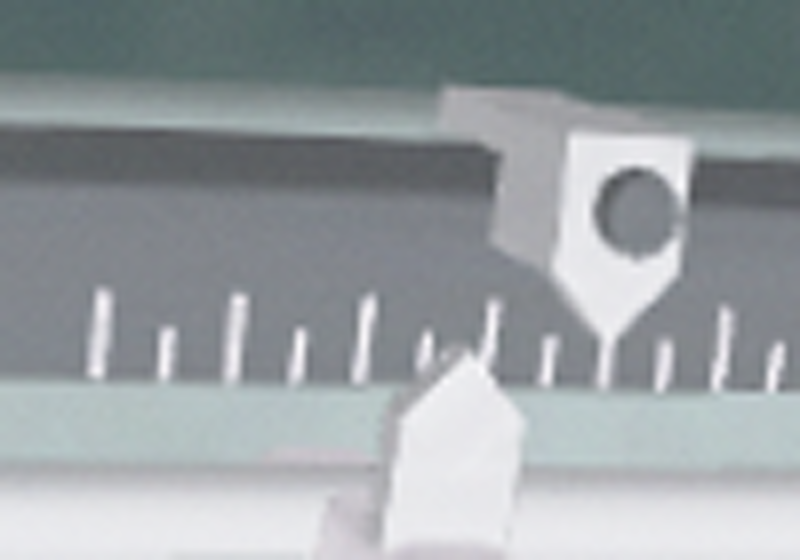

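```bash
python3 - <<'E'
from h import *
c=load('w2'); G=np.array([.4392,.1579]);y=np.array([-.0275,.9996]);x=np.array([.9996,.0275])
def g(p): d=p[:2]-G; return p.round(4),np.round([d@x*1e3,d@y*1e3],1)
print('ptr',g(cp(c,471,349,.040,440,170,8)));print('mark',g(cp(c,607,341,.044,440,170,8)))
E
```

```text
ptr (array([0.402, 0.193, 0.04 ]), array([-36.2,  36.1]))
mark (array([0.4   , 0.2014, 0.044 ]), array([-38. ,  44.5]))
```

>>> apply_moves --rows '[[[-12,0,0],[0,0,0],1],[[-4,0,-10],[0,0,0],1],[[0,0,-19],[0,0,0],1],[[0,0,0],[0,0,0],1],[[6,0,0],[0,0,0],1],[[5,0,0],[0,0,0],1],[[5,0,0],[0,0,0],1],[[0,0,0],[0,0,0],1]]'

```text
time: 5.95
position: [0.444, 0.0678, 0.0757]
eef_rot: [[-0.001, -1.0, -0.029], [-0.0, -0.029, 1.0], [-1.0, 0.001, -0.0]]
wrist_force: [-0.7, -1.8, 5.7]
gripper_width: -0.0001
```

>>> apply_moves --rows '[[[0,0,4],[0,0,0],1],[[0,0,5],[0,0,0],1],[[0,0,5],[0,0,0],1],[[0,0,5],[0,0,0],1],[[0,0,5],[0,0,0],1],[[0,0,5],[0,0,0],1],[[0,0,1],[0,0,0],1],[[0,0,0],[0,0,0],1]]'

```text
time: 6.75
position: [0.4433, 0.0983, 0.0764]
eef_rot: [[0.0, -1.0, -0.029], [0.001, -0.029, 1.0], [-1.0, -0.0, 0.001]]
wrist_force: [-0.9, 2.4, 4.8]
gripper_width: -0.0003
```

>>> apply_moves --rows '[[[-10,0,0],[0,0,0],1],[[-30,0,0],[0,0,0],1],[[-30,0,0],[0,0,0],1],[[-30,0,0],[0,0,0],1],[[0,0,0],[0,0,0],1],[[0,0,0],[0,0,0],1]]'

```text
time: 7.35
position: [0.4434, 0.0974, 0.1767]
eef_rot: [[0.001, -1.0, -0.028], [-0.0, -0.028, 1.0], [-1.0, -0.001, -0.0]]
wrist_force: [1.2, -0.4, -0.1]
gripper_width: -0.0002
```

```bash
python3 - <<'E'
from h import *
print(r.state()['position'])
c=cap('wrist','w3'); crop(c,400,150,100,60,8,'w3c')
E
```

```text
[0.44340106 0.09742135 0.17674062]
```

View pics/w3c.png

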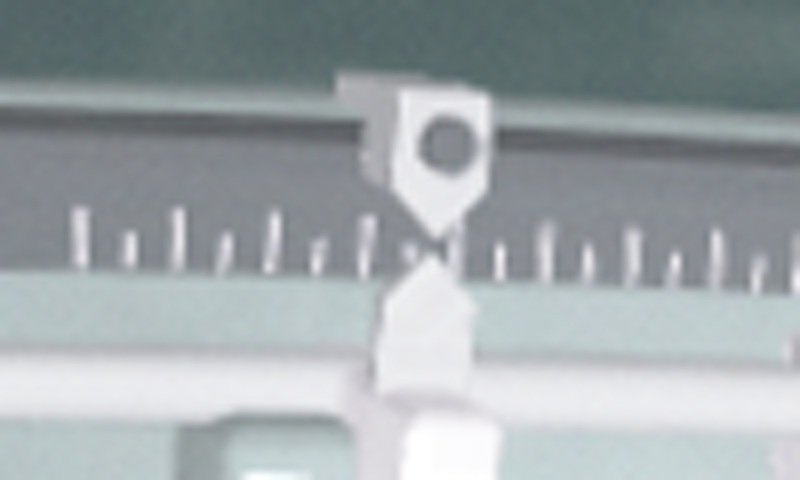

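```bash
python3 - <<'E'
from h import *
c=load('w3'); G=np.array([.4392,.1579]);y=np.array([-.0275,.9996]);x=np.array([.9996,.0275])
def g(p): d=p[:2]-G; return p.round(4),np.round([d@x*1e3,d@y*1e3],1)
print('ptr',g(cp(c,432,257,.044,400,150,8)));print('mark',g(cp(c,436,238,.044,400,150,8)))
c=cap('top','t3'); cv2.imwrite('pics/t3c.png',cv2.resize(c['color'][190:300,170:460],None,fx=2.7,fy=2.7,interpolation=cv2.INTER_CUBIC))
E
```

```text
ptr (array([0.4019, 0.2011, 0.044 ]), array([-36.1,  44.2]))
mark (array([0.4   , 0.2013, 0.044 ]), array([-38. ,  44.5]))
```

View pics/t3c.png

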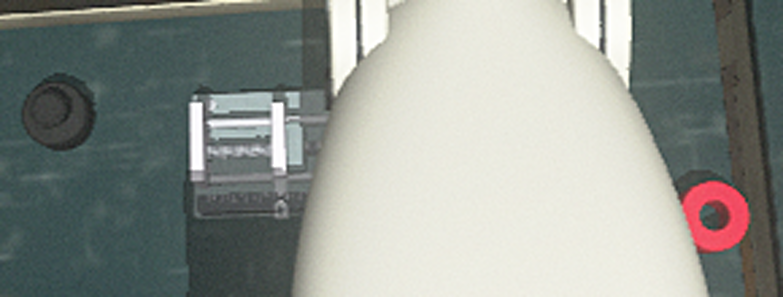

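The pointer is within about 0.3 mm of the mark, the finger is clear of the wheel, and the weight and ribbon roll have not moved.

```bash
python3 - <<'E'
from h import *
s=r.state();print(s['time'],s['position'],s['wrist_force']); print(r.close_job())
E
```

```text
7.45 [0.4426811  0.09744319 0.17548686] [0.25890424 0.8304556  0.7568737 ]
the job is handed in; nothing more can be done
None
```

I set the gauge with three strokes of about 30 mm on top of the wheel, fingers shut. That moved the jaw from about 24 mm short of the mark to level with it. I then lifted the finger about 95 mm clear of the wheel and handed the job in at 7.45 s.

- **Pointer:** after the lift, the wrist picture puts the pointer tip at y = 44.2 mm and the mark tip at 44.5 mm in the gauge's frame. That leaves it about 0.3 mm short, against an allowance of 3 mm.
- **Jaw at rest:** I did not measure the jaw's speed. I took only one wrist picture after the lift, so I am relying on the wheel staying where it is left.
- **Contact:** the wrist force was back near zero before hand-in. During the strokes it stayed within about 6 N per axis in the readings at the end of each move.
- **Weight and ribbon roll:** both looked to be in place in the last top view. I judged this by eye and did not measure it.

No check failed. The two starting estimates of the distance to the mark differed slightly: 23.4 mm from the top camera and 24.3 mm from the wrist camera.

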